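# Hang the last spice jar on the revolving spice tree

### The arm

A 6-joint arm with a two-finger parallel gripper is mounted at the origin on the work surface; the furniture and walls round the work are solid. World frame = base frame: x ahead of the robot, y to its left, z up, the work surface at z = 0. Lengths are in mm, angles in rad, forces in N, time in s.
With the tool pointing down it reaches from about 400 to 925 mm from the base axis. Payload 12.5 kg.
Tool frame: the origin (TCP) lies midway between the tips of the shut fingers; the grasp point (between the pads) lies 19 mm behind it (grip_point_offset is the distance from the TCP to the grasp point, in mm); z points along the fingers, y is the line along which they close (so a half turn about z gives the same grasp; the last joint's range is limited). The gripper opens to 95 mm and grips with 3 to 60 N. Pads are 20 mm wide; open, the fingers measure 119 mm over their backs; the gripper's body (75 mm by 180 mm) begins 59 mm behind the grasp point.
Start: joints at [-1.394, 0.491, 1.559, -0, 1.092, -0.106], TCP at [174.426, -600.185, 214.661] pointing down, gripper open.
Joint ranges: [-3.1, 3.1], [-0.84, 2.19], [0.05, 2.79], [-1.13, 4.28], [0.06, 2.93], [-2.69, 2.69]. Speed limits (rad/s): [2.22, 2.22, 2.79, 3.14, 3.14, 3.14].

### API

Orientations are given as a unit quaternion [w, x, y, z].
In Python, from station import * gives the robot as it stands.
- The arm moves only by the tool drive_tool, never from a script. Its argument "deltas" is text: rows parted by semicolons, each of 7 numbers parted by spaces: the opening, from 0 (shut) to 1 (fully open), then the shift along the tool's x, y, z in cm, then the turn, a rotation vector about the tool's x, y, z in degrees. A call has 1 to 5 rows; each row is the pose to reach, as a shift and turn from the pose commanded when the call began, along the tool's axes at that moment; what a row does not reach only later rows make up. A row lasts 1/8 s, in which the tool goes at most 62.5 mm and 10.7 degrees, less where a joint would pass 70% of its speed; a pose out of reach is approached as far as the arm can. A call with a gripper value outside its range is refused whole. The fingers move at their own pace and stop on an object; "squeeze" is the grip in N (left out, the last holds). Time passes only in rows, so rows that repeat a pose let the fingers close. It gives the time, the measured TCP pose, the force, the opening and the grip force at its end, in the units of the state.
- state(): the state, without advancing time (a new reading comes with each control period).
- read_camera(name): name is "scene" or "top"; returns a dict with "pixels" (384x512x3 uint8, red, green, blue), "intrinsics" (3x3 intrinsics, pixels), "dist" ([k1, k2, p1, p2, k3] as OpenCV has them; the pictures are not rectified), "world_to_cam" (4x4, takes a point from world to camera coordinates). Camera axes: x right, y up, looking along -z (the intrinsics and any distortion apply to the point x, -y, -z); pixel columns grow to the right and rows downward; lengths in mm; the calibration is good to about 2 mm. A picture is of the moment at which its call begins. There is no depth.
- job_done(): hands the job in; it is judged then, once.
The state is a dict: "t": time; "joints": joint angles; "dq": joint speeds; "joint_efforts": joint torques, N m; "eef_pos": TCP position; "tool_rot": TCP orientation; "contact_force": force on the tool from outside, world axes, zero at the start; "ft_torque": the same for the moment, N m; "grip_width": finger opening in mm; "gripper_force": force on a finger pad.
Only numpy, scipy, OpenCV 4.12 (cv2) and the standard library are available. Lean on these libraries where they do the work, as an engineer would, in place of code of your own. Each camera call takes 0.05 s, during which the arm holds its last target. There are 200 camera calls.

### The job

Turn the spice tree by the wooden knob on top until its empty branch points out through the middle of the gap in the steel rail. Then take the blue spice jar, slide its neck into that branch's fork, and let its collar gently down into the seat behind the upturned tips, so that the jar hangs straight; put it down rather than drop it, do not force anything, and leave the other things on the worktop alone.

Things in the scene. Friction and masses are not known exactly. Their poses are not given: they have to be found in the camera images.
- tree: Revolving spice tree, fixed on the worktop. Origin under its centre on the turning axis, z up, -x points out through the middle of the gap in the rail. Wooden base 276 mm wide, 15 thick. A spindle (14 mm) carries a knob and a steel tier of 5 forked branches, 72 degrees apart: 4 hold jars like the blue one (white, terracotta, fixed), 1 is empty.
- rail_gap (a point): Middle of the gap in the steel gallery rail, at radius 129 mm and height 78 mm on the tree's -x axis. Rail wire 6 mm thick, all round the tree at this radius and height, on posts; the gap is 71 degrees (150 mm) wide. Jars reach a branch only through it, moving inward.
- knob (a point): Centre of the round wooden knob on the spindle's top, on the turning axis, 164 mm above the worktop. 36 mm across, from 148 to 177 mm height, full width from 157 to 170 mm. Turning it turns the tier; friction of about 0.1 N m holds the tier where it is left. Jar stoppers nearby start 78 mm from the axis and reach up to 174 mm height.
- spindle (a joint): Turn of spindle and tier about the vertical axis, rad, growing anticlockwise seen from above; turns freely both ways without stops. At 0, and again at 6.283 (a full turn), the empty branch points out through the middle of the gap (tree -x); otherwise along -x turned by this angle. Starts between 1.3 and 5.0.
- bare_bar (a point): On the empty branch, 45 mm from the axis; turns with it. Flat steel bar 16 mm wide, 5 thick, bare from 16 to 65 mm from the axis. THE TIER IS CLAMPED AT A DIFFERENT HEIGHT EACH TIME, NOT MEASURED: this point is always at 122 mm, but the bar's top (level with the fork's top) lies from 108 to 136 mm above the worktop. Feel for it, for instance by touching the bar from above.
- seat (a point): Centre of the empty branch's fork seat, 95 mm from the axis, turning with it; always given at 122 mm height, the fork's real top lies 108 to 136 mm up (see bare_bar). Slot 27 mm wide, open outward, between tines 10 wide, 5 thick; mouth flares to 45 mm at 129 mm from the axis; slot end 13.5 mm inward of this centre.
- upturned_tips (a point): Point between the two upturned tips on the fork's tines, 17.8 mm outward of seat, height again always given as 122 mm. The tips rise 3.7 mm above the fork's top, their inner faces lie here. A back lip 4.3 mm high stands 23 mm inward of seat. The jar's collar (42 mm wide) lies on the tines between tips and lip, about 2 mm free each way. The branch is springy: some 10 N per mm at the seat.
- jar_centre (a point): Centre (half-way up) of the loose blue spice jar on the worktop, 106 mm tall, round, 0.13 to 0.25 kg. From its underside: body 42 mm across to 42 mm up, shoulder to 50, neck 24 across from 50 to 68, collar 42 across from 68 to 72 (hangs on the tines by its underside, 15 mm above this centre), beech stopper 34 across to 106, fixed. Grip the stopper about 94 mm up so the fingertips clear the fork.
- jar: The same blue spice jar; origin at the centre of its underside, z up along its axis.
- spice_jar_centre (a point): Centre of a bought spice jar with red contents and white cap, 47 mm across, 98 mm tall, standing loose; leave alone. The blue jar and this one stand on either side of the tree, sometimes swapped.
- salt_shaker_centre (a point): Centre of a glass salt shaker, 44 mm across, 90 mm tall, standing loose; leave alone.
- cup_centre (a point): Centre of a white espresso cup, 62 mm across, 56 mm tall, with a handle, standing loose; leave alone.
Mind the look-alikes: they are no part of the job. What is shaped like the jar but pink is not meant.

How it is judged (in metres and radians):
On the way:
1. the tree is turned until its empty branch points out through the middle of the gap (within 0.25 rad) ((value of joint spindle between -0.25 and 0.25 rad or value of joint spindle between 6.033 and 6.533 rad)), for 0.2 s.
At the end, for the whole second after the job is handed in: The blue jar hangs at rest by its collar in the empty branch's seat: axis 91 to 99 mm from the tree's axis, within 0.06 rad of upright, centre over 85 mm up, carried by the tree; the branch points through the middle of the gap within 0.25 rad and the tree is still ((value of joint spindle between -0.25 and 0.25 rad or value of joint spindle between 6.033 and 6.533 rad) and horizontal distance between jar_centre and tree between 0.091 and 0.099 m and x of jar_centre in the frame of tree below -0.085 m and height (world z) of jar_centre above 0.085 m and angle between jar's own z axis and vertical below 0.06 rad and contact force between jar and tree above 0.5 N and linear speed of jar below 0.02 m/s and velocity of joint spindle between -0.05 and 0.05 rad/s); the robot touches nothing.
It fails at once if the jar is pressed against the tree with more than 12 N (contact force between jar and tree above 12 N).
It fails at once if the jar is let fall (moves faster than 0.15 m/s, out of the fingers and off the worktop) (contact force between the fingers and jar below 0.05 N and linear speed of jar above 0.15 m/s and height (world z) of jar_centre above 0.06 m).
It fails at once if the jar is tipped by more than 0.6 rad (angle between jar's own z axis and vertical above 0.6 rad).
It fails at once if a bystander is moved by more than 25 mm (distance of any of spice_jar_centre, salt_shaker_centre, cup_centre from where it was at the start of the episode above 0.025 m).
It also fails if it takes over 72 s, if anything falls off the work surface, if the arm or the gripper's body presses on something with over 40 N, if the wrist force passes 120 N, or if a joint passes its speed limit or range.

## Working session

There is one attempt and no reset: what is moved stays moved. The work goes in short steps, Python scripts to look and compute and a tool call to move; the robot and the scene stay as the last step left them, time stands still between calls to the robot, and variables do not carry over. Pictures are saved under pics/ and viewed, at most 10 in all, crops included, and the job is handed in when it is done.

Besides the shell and the picture viewer there is one more tool, called after "Call:" as a command line: name --argument value ..., lists and objects as JSON in quotes. drive_tool: Moves the arm, as the interface text tells. Its arguments: {"type":"object","properties":{"deltas":{"type":"string"},"squeeze":{"type":"number"}},"required":["deltas"]}

```bash
mkdir -p pics; cat > h.py <<'E'
from station import *
import numpy as np, cv2
def snap(n,tag):
    c=read_camera(n); cv2.imwrite(f'pics/{tag}.png',c['pixels'][:,:,::-1]); np.savez(f'pics/{tag}.npz',**c); return c
def load(tag): return np.load(f'pics/{tag}.npz')
def ray(c,u,v):
    p=cv2.undistortPoints(np.array([[[u,v]]],float),c['intrinsics'],np.array(c['dist'],float))[0,0]
    M=np.array(c['world_to_cam']);R=M[:3,:3];o=-R.T@M[:3,3]
    return o,R.T@np.array([p[0],-p[1],-1.])
def onz(c,u,v,z):
    o,d=ray(c,u,v); return o+d*(z-o[2])/d[2]
def proj(c,P):
    M=np.array(c['world_to_cam']);q=(M[:3,:3]@np.atleast_2d(P).T).T+M[:3,3]
    q=q*[1,-1,-1]
    return cv2.projectPoints(q,np.zeros(3),np.zeros(3),c['intrinsics'],np.array(c['dist'],float))[0][:,0]
def tri(c1,a,c2,b):
    o1,d1=ray(c1,*a);o2,d2=ray(c2,*b)
    s=np.linalg.lstsq(np.c_[d1,-d2],o2-o1,rcond=None)[0]
    p,q=o1+s[0]*d1,o2+s[1]*d2
    return (p+q)/2,np.linalg.norm(p-q)
E
python3 - <<'E'
from h import *
ims=[]
for n in('scene','top'):
    c=snap(n,n+'0'); ims.append(c['pixels'][:,:,::-1])
    M=np.array(c['world_to_cam']);print(n,-M[:3,:3].T@M[:3,3])
cv2.imwrite('pics/s0.png',cv2.resize(ims[0],(800,600),interpolation=2));cv2.imwrite('pics/t0.png',cv2.resize(ims[1],(800,600),interpolation=2))
print(state())
E
```

```text
scene [-44.1379004  534.6548282  838.81066145]
top [ 457.71818126   -7.80943706 1106.10771398]
{'t': 0.1, 'joints': array([-1.39363482e+00,  4.91494855e-01,  1.55941756e+00, -6.13126126e-06,
        1.09171911e+00, -1.05592760e-01]), 'dq': array([-1.39698920e-03,  4.80357192e-04, -3.46532076e-03, -1.61721390e-03,
       -2.44382650e-05, -2.25259751e-03]), 'joint_efforts': array([ 1.54565427e-03, -6.13625407e+01, -2.58608437e+01,  6.93376805e-02,
        4.69661329e-02, -5.31255023e-05]), 'eef_pos': array([ 174.35915638, -599.94220515,  214.11293373]), 'tool_rot': array([-5.19006645e-04,  9.90022555e-01,  1.40908024e-01, -2.13017715e-05]), 'contact_force': array([ 0.36357168,  0.51756736, -0.64171574]), 'ft_torque': array([-0.01477273,  0.02414357, -0.04083326]), 'gripper_force': 0.0, 'grip_width': 95.39729550543314}
```

View pics/s0.png

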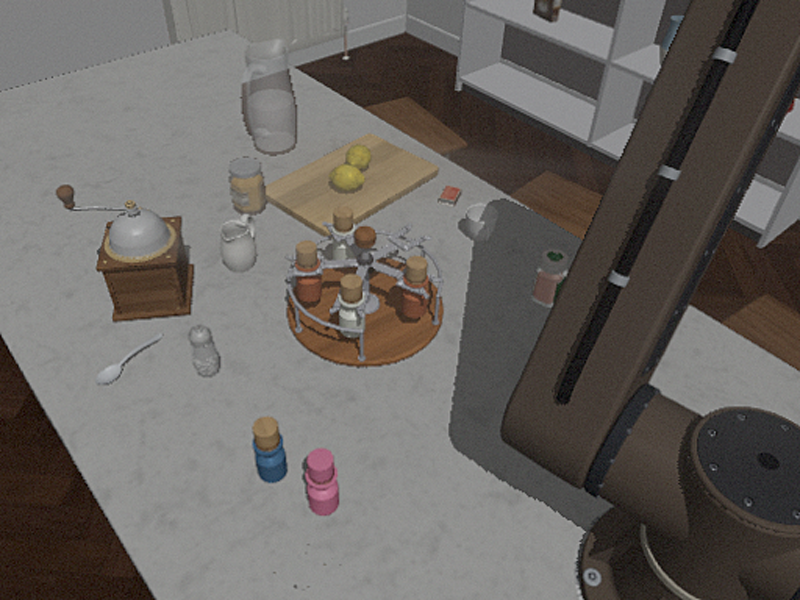

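View pics/t0.png

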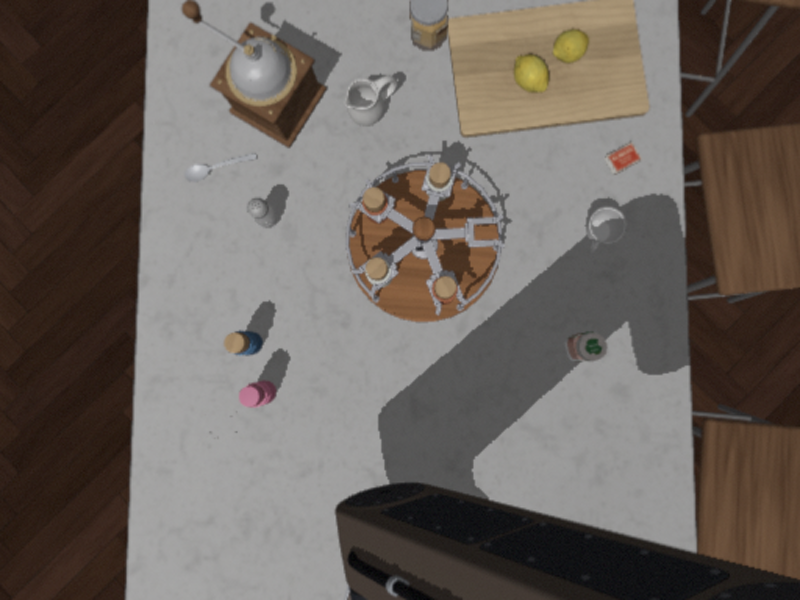

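```bash
python3 - <<'E'
from h import *
t=load('top0');s=load('scene0')
a=cv2.resize(t['pixels'][90:215,210:335,::-1],(600,600),interpolation=2)
cv2.imwrite('pics/ct.png',a)
b=np.hstack([cv2.resize(t['pixels'][200:270,130:190,::-1],(386,450),interpolation=2),cv2.resize(s['pixels'][260:335,155:220,::-1],(390,450),interpolation=2)])
cv2.imwrite('pics/cj.png',b)
k=1/1.5625
for n,x,y in(('knob',(366,236),(425,229)),('bluetop',(265,424),(234,343)),('pink',(320,456),(250,395)),('spice',(555,258),(591,346)),('salt',(200,330),(259,206))):
    print(n,tri(s,np.array(x)*k,t,np.array(y)*k))
E
```

```text
knob (array([641.93536773, -13.39339633, 161.84485501]), np.float64(1.932051565179277))
bluetop (array([466.35756586, 296.0468469 , 107.09665954]), np.float64(2.7360851586595265))
pink (array([382.66077413, 268.56576958, 104.41881872]), np.float64(2.218883336605954))
spice (array([ 461.0497094 , -284.37843179,   92.96137814]), np.float64(1.5813407392950043))
salt (array([698.49275162, 268.07350615,  80.40762594]), np.float64(4.4173572685145785))
```

View pics/ct.png

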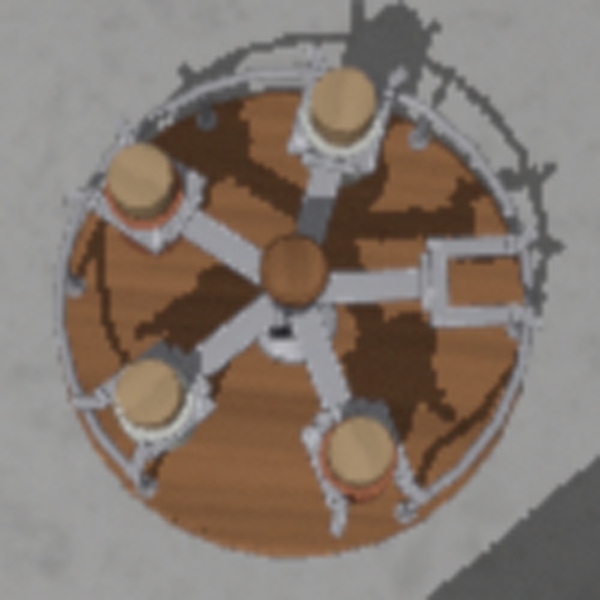

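View pics/cj.png

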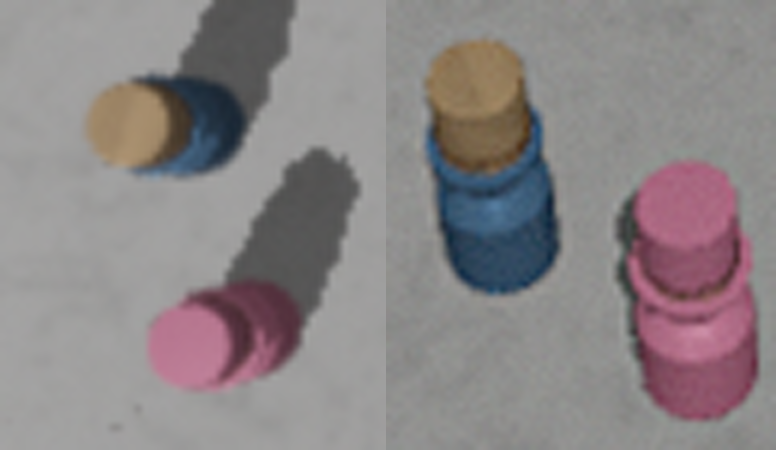

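```bash
python3 - <<'E'
from h import *
t=load('top0');s=load('scene0')
f=lambda x,y:(210+x/4.8-.4,90+y/4.8-.4)
kn=tri(s,(366/1.5625,231/1.5625),t,f(294,268));print('knob',kn, onz(t,*f(294,270),177))
A=onz(t,*f(148,480),78);B=onz(t,*f(408,510),78);print('gap',A,B)
ax=onz(t,*f(294,270),175)
bs=[onz(t,*f(*p),15) for p in((300,557),)];print('base front',bs)
m=((A+B)/2-ax)[:2];print('radii',np.linalg.norm((A-ax)[:2]),np.linalg.norm((B-ax)[:2]))
u=(A-ax)[:2];v=(B-ax)[:2];m=u/np.linalg.norm(u)+v/np.linalg.norm(v)
n=(B-A)[:2]; n=np.array([n[1],-n[0]]); 
print('gapdir',np.degrees(np.arctan2(m[1],m[0])),np.degrees(np.arctan2(n[1],n[0])))
for z in(108,122,136):
    P=[onz(t,*f(*p),z) for p in((437,243),(437,322),(525,247),(530,317),(440,283))]
    e=(P[2]+P[3])/2-(P[0]+P[1])/2; w=(P[0]+P[1]+P[2]+P[3])[:2]/4-ax[:2]
    print(z,'fork dir',np.degrees(np.arctan2(e[1],e[0])),np.degrees(np.arctan2(w[1],w[0])),np.linalg.norm((P[4]-ax)[:2]))
# refine
print('jar',onz(t,150.5-.4,219.4-.4,106),onz(s,170-.4,272.5-.4,106))
print('blue base scene/top check', onz(t,130+195/6.43,200+125/6.43,30))
E
```

```text
knob (array([641.50803893, -11.47711106, 173.35902588]), np.float64(0.6206912195074549)) [640.01039228 -11.24422402 177.        ]
gap [543.92497785  67.80939181  78.        ] [527.62858707 -73.34127764  78.        ]
base front [array([504.82300918, -15.26671148,  15.        ])]
radii 124.73416709171256 128.7367385283969
gapdir 174.75099152912256 173.41413961472654
108 fork dir -89.81602546228973 -86.36091087286155 77.96906143446681
122 fork dir -89.81602546229 -87.84349205831928 76.67312656931145
136 fork dir -89.81602546228999 -89.37338458637075 75.4649699741295
jar [466.78244092 294.46733046 106.        ] [466.65749626 297.58584944 106.        ]
blue base scene/top check [466.30876974 289.41348031  30.        ]
```

Call:
drive_tool --deltas "1 4.9 -3.5 -2 0 0 0; 1 9.8 -7 -4 0 0 0; 1 14.7 -10.5 -6 0 0 0; 1 19.6 -14 -6 0 0 0; 1 24.5 -17.4 -6 0 0 0" --squeeze 15

```text
t: 0.72
eef_pos: [362.0, -363.0, 274.8]
tool_rot: [0.0, 0.99, 0.141, 0.0]
contact_force: [0.2, -0.8, -0.7]
grip_width: 95.3
gripper_force: 0.0
```

Call:
drive_tool --deltas "1 4.9 -3.5 0 0 0 0; 1 9.8 -7 0 0 0 0; 1 14.7 -10.5 0 0 0 0; 1 19.6 -14 0 0 0 0; 1 24.5 -17.4 0 0 0 0"

```text
t: 1.35
eef_pos: [548.8, -127.4, 274.5]
tool_rot: [0.0, 0.99, 0.141, -0.0]
contact_force: [0.0, -0.7, 1.1]
grip_width: 95.2
gripper_force: 0.0
```

```bash
cat >> h.py <<'E'
from scipy.spatial.transform import Rotation as Ro
def to(x,y,z,yaw=None):
    s=state();q=s['tool_rot'];R=Ro.from_quat([*q[1:],q[0]])
    d=R.inv().apply(np.array([x,y,z])-s['eef_pos'])/10
    X=R.apply([1,0,0]);Z=R.apply([0,0,1]);cy=np.degrees(np.arctan2(X[1],X[0]))
    yaw=cy if yaw is None else yaw
    D=Ro.from_euler('z',yaw,degrees=True)*Ro.from_quat([1,0,0,0])
    print('t',round(s['t'],2),'pos',s['eef_pos'].round(1),'yaw',cy.round(1),'j6',s['joints'][5].round(2),'F',s['contact_force'].round(1),'grip',round(s['grip_width'],1),s['gripper_force'])
    print('delta cm',d.round(2),'rotvec deg',np.degrees((R.inv()*D).as_rotvec()).round(2))
E
python3 -c "
from h import *
to(641,-11.5,240,115)"
```

```text
t 1.35 pos [ 548.8 -127.4  274.5] yaw 16.2 j6 0.94 F [ 0.  -0.7  1.1] grip 95.2 0.0
delta cm [12.1  -8.56  3.44] rotvec deg [-2.000e-02  1.000e-02 -9.879e+01]
```

Call:
drive_tool --deltas "1 4 -2.8 0 0 0 -10; 1 8 -5.7 1 0 0 -20; 1 12.1 -8.56 2 0 0 -30; 1 12.1 -8.56 3.4 0 0 -40; 1 12.1 -8.56 3.4 0 0 -50"

```text
t: 1.98
eef_pos: [639.8, -12.5, 238.7]
tool_rot: [-0.001, 0.836, 0.549, -0.001]
contact_force: [-0.4, -0.1, 0.1]
grip_width: 95.1
gripper_force: 0.0
```

Call:
drive_tool --deltas "1 0 0 0 0 0 -10; 1 0 0 0 0 0 -20; 1 0 0 0 0 0 -30; 1 0 0 0 0 0 -40; 1 0 0 0 0 0 -49"

```text
t: 2.6
eef_pos: [640.0, -13.3, 240.2]
tool_rot: [-0.0, 0.534, 0.846, -0.0]
contact_force: [-0.8, -0.1, 0.8]
grip_width: 95.3
gripper_force: 0.0
```

```bash
python3 -c "
from h import *
to(641,-11.5,147,115)"
```

```text
t 2.6 pos [640.  -13.3 240.2] yaw 115.5 j6 -0.57 F [-0.8 -0.1  0.8] grip 95.3 0.0
delta cm [0.12 0.17 9.32] rotvec deg [-0.04 -0.02  0.51]
```

Call:
drive_tool --deltas "1 0.1 0.1 3 0 0 0; 1 0.1 0.1 6 0 0 0; 1 0.1 0.1 8 0 0 0; 1 0.1 0.1 9.3 0 0 0; 1 0.1 0.1 9.3 0 0 0"

```text
t: 3.22
eef_pos: [640.4, -11.9, 146.9]
tool_rot: [-0.001, 0.536, 0.844, -0.0]
contact_force: [0.5, -0.3, -0.5]
grip_width: 94.7
gripper_force: 0.0
```

Call:
drive_tool --deltas "0.2 0 0 0 0 0 0; 0.2 0 0 0 0 0 0; 0.2 0 0 0 0 0 0; 0.2 0 0 0 0 0 0; 0.2 0 0 0 0 0 0" --squeeze 20

```text
t: 3.85
eef_pos: [640.7, -12.0, 147.7]
tool_rot: [0.0, 0.536, 0.844, -0.0]
contact_force: [0.3, -0.5, 0.0]
grip_width: 50.6
gripper_force: 0.0
```

Call:
drive_tool --deltas "0.2 0 0 0 0 0 0; 0.2 0 0 0 0 0 0; 0.2 0 0 0 0 0 0"

```text
t: 4.22
eef_pos: [642.3, -11.3, 147.7]
tool_rot: [0.001, 0.536, 0.844, 0.001]
contact_force: [10.4, 5.7, -3.7]
grip_width: 35.3
gripper_force: 20.0
```

Call:
drive_tool --deltas "0.2 0 0.15 0 0 0 0; 0.2 0 0.15 0 0 0 7; 0.2 0 0.15 0 0 0 14; 0.2 0 0.15 0 0 0 21; 0.2 0 0.15 0 0 0 28"

```text
t: 4.85
eef_pos: [642.5, -11.2, 147.7]
tool_rot: [0.0, 0.725, 0.688, 0.0]
contact_force: [3.5, 2.0, -1.6]
grip_width: 35.4
gripper_force: 20.0
```

Call:
drive_tool --deltas "0.2 0 0 0 0 0 7; 0.2 0 0 0 0 0 14; 0.2 0 0 0 0 0 21; 0.2 0 0 0 0 0 28; 0.2 0 0 0 0 0 35"

```text
t: 5.48
eef_pos: [642.6, -11.2, 147.7]
tool_rot: [0.0, 0.899, 0.438, 0.001]
contact_force: [4.4, 1.6, -1.1]
grip_width: 35.4
gripper_force: 20.0
```

Call:
drive_tool --deltas "0.2 0 0 0 0 0 7; 0.2 0 0 0 0 0 14; 0.2 0 0 0 0 0 21; 0.2 0 0 0 0 0 28; 0.2 0 0 0 0 0 34"

```text
t: 6.1
eef_pos: [642.6, -11.4, 147.7]
tool_rot: [0.0, 0.988, 0.156, 0.001]
contact_force: [4.7, 0.1, -2.4]
grip_width: 35.2
gripper_force: 20.0
```

Call:
drive_tool --deltas "0.2 0 0 0 0 0 0; 0.2 0 0 0 0 0 0"

```text
t: 6.35
eef_pos: [642.6, -11.3, 147.7]
tool_rot: [0.0, 0.987, 0.159, 0.001]
contact_force: [5.4, 1.1, -2.3]
grip_width: 35.5
gripper_force: 20.0
```

```bash
python3 - <<'E'
from h import *
to(641,-11.5,240)
c=snap('top','top1');d=snap('scene','scene1')
cv2.imwrite('pics/c1.png',np.hstack([cv2.resize(c['pixels'][90:230,200:335,::-1],(400,415),interpolation=2),cv2.resize(d['pixels'][100:240,170:305,::-1],(400,415),interpolation=2)]))
E
```

```text
t 6.35 pos [642.6 -11.3 147.7] yaw 18.4 j6 1.13 F [ 5.4  1.1 -2.3] grip 35.5 19.999866380821913
delta cm [-0.14 -0.03 -9.23] rotvec deg [ 0.02 -0.07 -0.  ]
```

View pics/c1.png

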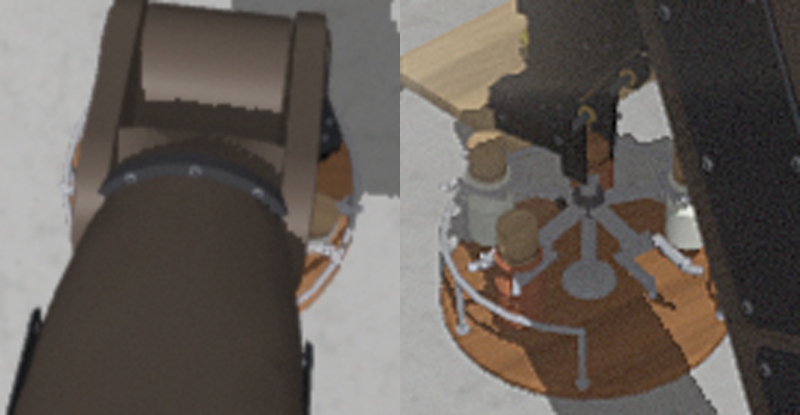

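Call:
drive_tool --deltas "0.7 0 0 0 0 0 0; 0.7 0 0 0 0 0 0; 0.7 0 0 0 0 0 0; 0.7 0 0 -2 0 0 0; 0.7 0 0 -5 0 0 0"

```text
t: 7.08
eef_pos: [641.5, -11.4, 197.4]
tool_rot: [-0.0, 0.987, 0.158, -0.001]
contact_force: [-0.0, 0.2, 0.6]
grip_width: 66.3
gripper_force: 0.0
```

Call:
drive_tool --deltas "0 0 0 0 0 0 0; 0 0 0 0 0 0 0; 0 0 0 0 0 0 0; 0 0 0 0 0 0 0; 0 0 0 0 0 0 0"

```text
t: 7.7
eef_pos: [641.9, -11.3, 197.2]
tool_rot: [-0.0, 0.987, 0.158, -0.0]
contact_force: [0.7, -0.6, 1.0]
grip_width: 21.8
gripper_force: 0.0
```

```bash
python3 -c "
from h import *
to(597.7,-7,195)"
```

```text
t 7.7 pos [641.9 -11.3 197.2] yaw 18.2 j6 1.13 F [ 0.7 -0.6  1. ] grip 21.8 0.0
delta cm [-4.07 -1.79  0.22] rotvec deg [-0.01  0.03 -0.  ]
```

Call:
drive_tool --deltas "0 -4.1 -1.8 0 0 0 0; 0 -4.1 -1.8 2 0 0 0; 0 -4.1 -1.8 4 0 0 0; 0 -4.1 -1.8 5.5 0 0 0; 0 -4.1 -1.8 5.5 0 0 0"

```text
t: 8.32
eef_pos: [597.1, -7.0, 141.6]
tool_rot: [-0.0, 0.987, 0.158, -0.001]
contact_force: [0.0, -0.6, -0.5]
grip_width: 0.4
gripper_force: 0.0
```

Call:
drive_tool --deltas "0 0 0 0.2 0 0 0; 0 0 0 0.4 0 0 0; 0 0 0 0.4 0 0 0"

```text
t: 8.7
eef_pos: [597.5, -7.1, 138.8]
tool_rot: [0.0, 0.987, 0.158, 0.0]
contact_force: [-0.2, 0.4, 0.1]
grip_width: 0.6
gripper_force: 0.0
```

Call:
drive_tool --deltas "0 0 0 0.2 0 0 0; 0 0 0 0.3 0 0 0; 0 0 0 0.3 0 0 0"

```text
t: 9.07
eef_pos: [597.4, -7.1, 135.5]
tool_rot: [0.0, 0.987, 0.158, -0.0]
contact_force: [-0.3, -0.8, -0.2]
grip_width: 0.3
gripper_force: 0.0
```

Call:
drive_tool --deltas "0 0 0 0.2 0 0 0; 0 0 0 0.3 0 0 0; 0 0 0 0.3 0 0 0"

```text
t: 9.45
eef_pos: [597.4, -7.1, 132.5]
tool_rot: [0.0, 0.987, 0.158, -0.0]
contact_force: [0.1, -0.0, 0.4]
grip_width: 0.5
gripper_force: 0.0
```

Call:
drive_tool --deltas "0 0 0 0.2 0 0 0; 0 0 0 0.3 0 0 0; 0 0 0 0.3 0 0 0"

```text
t: 9.82
eef_pos: [597.4, -7.1, 129.5]
tool_rot: [0.0, 0.987, 0.158, -0.0]
contact_force: [0.5, 0.3, -1.2]
grip_width: 0.2
gripper_force: 0.0
```

Call:
drive_tool --deltas "0 0 0 0.2 0 0 0; 0 0 0 0.3 0 0 0; 0 0 0 0.3 0 0 0"

```text
t: 10.2
eef_pos: [597.4, -7.0, 126.5]
tool_rot: [0.0, 0.987, 0.158, -0.0]
contact_force: [-0.5, 0.3, 0.8]
grip_width: 0.4
gripper_force: 0.0
```

Call:
drive_tool --deltas "0 0 0 0.2 0 0 0; 0 0 0 0.3 0 0 0; 0 0 0 0.3 0 0 0"

```text
t: 10.58
eef_pos: [597.4, -7.1, 123.5]
tool_rot: [0.0, 0.987, 0.158, -0.0]
contact_force: [-0.3, 0.0, -0.1]
grip_width: 0.1
gripper_force: 0.0
```

Call:
drive_tool --deltas "0 0 0 0.2 0 0 0; 0 0 0 0.3 0 0 0; 0 0 0 0.3 0 0 0"

```text
t: 10.95
eef_pos: [597.4, -7.1, 120.5]
tool_rot: [0.0, 0.987, 0.158, -0.0]
contact_force: [-1.1, -0.4, -0.2]
grip_width: 0.1
gripper_force: 0.0
```

Call:
drive_tool --deltas "0 0 0 0.2 0 0 0; 0 0 0 0.3 0 0 0; 0 0 0 0.3 0 0 0"

```text
t: 11.32
eef_pos: [597.4, -7.1, 117.5]
tool_rot: [0.0, 0.987, 0.158, -0.0]
contact_force: [-0.1, 0.1, -0.0]
grip_width: 0.7
gripper_force: 0.0
```

Call:
drive_tool --deltas "0 0 0 0.2 0 0 0; 0 0 0 0.3 0 0 0; 0 0 0 0.3 0 0 0"

```text
t: 11.7
eef_pos: [597.4, -7.1, 114.5]
tool_rot: [0.0, 0.987, 0.158, -0.0]
contact_force: [-0.5, -0.3, -0.0]
grip_width: 0.5
gripper_force: 0.0
```

Call:
drive_tool --deltas "0 0 0 0.2 0 0 0; 0 0 0 0.3 0 0 0; 0 0 0 0.3 0 0 0"

```text
t: 12.08
eef_pos: [597.6, -7.1, 113.0]
tool_rot: [0.0, 0.987, 0.158, 0.001]
contact_force: [-4.2, 0.1, 15.2]
grip_width: 0.4
gripper_force: 7.0
```

Call:
drive_tool --deltas "0 0 0 -5 0 0 0; 0 0 0 -10 0 0 0; 0.5 0 0 -12 0 0 0; 1 -0.5 -5 -12 0 0 0; 1 -1 -11 -12 0 0 0"

```text
t: 12.7
eef_pos: [553.2, 94.8, 231.7]
tool_rot: [0.0, 0.988, 0.157, 0.0]
contact_force: [1.4, 1.5, -0.0]
grip_width: 25.2
gripper_force: 0.0
```

Call:
drive_tool --deltas "1 -0.5 -6 0 0 0 0; 1 -1 -12 0 0 0 0; 1 -1.5 -18 0 0 0 0; 1 -2 -21.5 0 0 0 0; 1 -2 -21.8 0 0 0 0"

```text
t: 13.32
eef_pos: [465.4, 296.9, 231.6]
tool_rot: [-0.0, 0.987, 0.16, 0.0]
contact_force: [0.0, -0.9, -0.0]
grip_width: 74.8
gripper_force: 0.0
```

```bash
python3 - <<'E'
from h import *
to(466.7,296,76)
c=snap('top','top2');d=snap('scene','scene2')
cv2.imwrite('pics/c2.png',np.hstack([cv2.resize(c['pixels'][90:215,210:335,::-1],(400,400),interpolation=2),cv2.resize(d['pixels'][120:245,170:295,::-1],(400,400),interpolation=2)]))
E
```

```text
t 13.32 pos [465.4 296.9 231.6] yaw 18.4 j6 1.7 F [ 0.  -0.9 -0. ] grip 74.8 0.0
delta cm [ 0.1   0.12 15.56] rotvec deg [-0. -0.  0.]
```

View pics/c2.png

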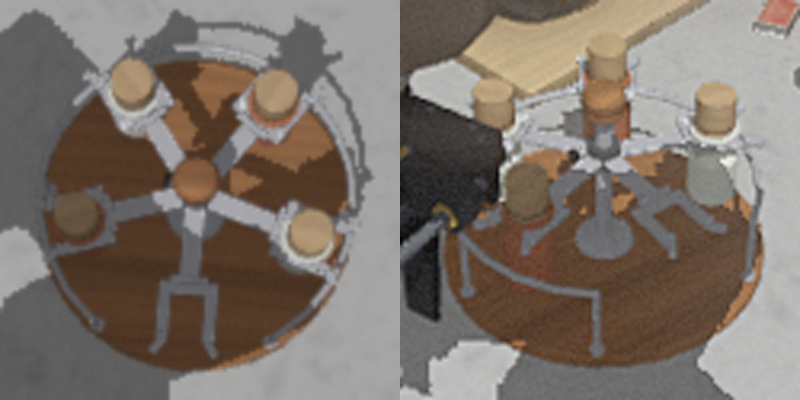

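```bash
python3 - <<'E'
from h import *
t=load('top2')
f=lambda x,y:(210+x/3.2-.4,90+y/3.2-.4)
ax=np.array([642.5,-11.3])
print('knobtop',onz(t,*f(195,180),177))
L=[onz(t,*f(*p),113.5)[:2] for p in((165,285),(215,285),(158,346),(211,348))]
for p in L: print((p-ax).round(1))
m=sum(L)/4-ax; e=L[2]+L[3]-L[0]-L[1]
print([np.degrees(np.arctan2(v[1],v[0])) for v in(m,e)])
A=onz(t,*f(98,325),78)[:2];B=onz(t,*f(270,345),78)[:2]
for p in(A,B): q=p-ax;print(np.linalg.norm(q),np.degrees(np.arctan2(q[1],q[0])))
E
```

```text
knobtop [640.01200756 -10.50146291 177.        ]
[-73.8  24.3]
[-73.9 -15.1]
[-122.    29.7]
[-123.6  -11.9]
[np.float64(176.08858554538753), np.float64(174.97105262322037)]
129.928879996715 142.2030633910196
133.3998352980927 -153.07900708659696
```

Call:
drive_tool --deltas "1 0.1 0.1 4 0 0 0; 1 0.1 0.1 8 0 0 0; 1 0.1 0.1 12 0 0 0; 1 0.1 0.1 15.5 0 0 0; 1 0.1 0.1 15.5 0 0 0" --squeeze 12

```text
t: 14.05
eef_pos: [467.5, 292.9, 74.8]
tool_rot: [0.001, 0.988, 0.157, -0.002]
contact_force: [-0.0, -0.9, 0.7]
grip_width: 94.9
gripper_force: 0.0
```

Call:
drive_tool --deltas "0.2 0 0 0 0 0 0; 0.2 0 0 0 0 0 0; 0.2 0 0 0 0 0 0; 0.2 0 0 0 0 0 0; 0.2 0 0 0 0 0 0"

```text
t: 14.68
eef_pos: [467.7, 294.6, 76.8]
tool_rot: [0.0, 0.987, 0.158, 0.0]
contact_force: [-0.0, -0.1, -1.4]
grip_width: 50.5
gripper_force: 0.0
```

Call:
drive_tool --deltas "0.2 0 0 0 0 0 0; 0.2 0 0 0 0 0 0; 0.2 0 0 0 0 0 0; 0.2 0 0 0 0 0 0"

```text
t: 15.18
eef_pos: [467.7, 294.5, 76.5]
tool_rot: [0.0, 0.987, 0.158, -0.0]
contact_force: [-0.1, 0.1, 0.2]
grip_width: 33.9
gripper_force: 11.9
```

Call:
drive_tool --deltas "0.2 0 0 -0.5 0 0 0; 0.2 0 0 -2 0 0 0; 0.2 0 0 -5 0 0 0; 0.2 0 0 -8 0 0 0; 0.2 0 0 -8 0 0 0" --squeeze 20

```text
t: 15.8
eef_pos: [468.6, 294.9, 159.1]
tool_rot: [-0.001, 0.987, 0.158, 0.002]
contact_force: [-0.1, 0.5, -2.5]
grip_width: 33.7
gripper_force: 19.9
```

Call:
drive_tool --deltas "0.2 -1 2.6 0 0 0 0; 0.2 -2.5 6.5 0 0 0 0; 0.2 -4 10.4 0 0 0 0; 0.2 -5.5 14.3 0 0 0 0; 0.2 -7 18.2 0 0 0 0"

```text
t: 16.42
eef_pos: [457.5, 98.4, 155.9]
tool_rot: [0.0, 0.987, 0.158, -0.0]
contact_force: [-0.4, -0.0, -2.1]
grip_width: 33.9
gripper_force: 19.9
```

Call:
drive_tool --deltas "0.2 -1.5 4 0 0 0 0; 0.2 -2.7 7 0 0 0 0; 0.2 -3.5 9 0 0 0 0; 0.2 -3.5 9 0 0 0 0"

```text
t: 16.92
eef_pos: [452.5, 2.4, 156.0]
tool_rot: [-0.0, 0.988, 0.157, -0.0]
contact_force: [-0.8, 0.5, -1.8]
grip_width: 34.0
gripper_force: 19.9
```

```bash
python3 - <<'E'
from h import *
d=snap('scene','scene3')
to(453,3.6,130)
cv2.imwrite('pics/c3.png',cv2.resize(d['pixels'][130:305,170:370,::-1],(800,600*7//6*6//7),interpolation=2))
E
```

```text
t 16.98 pos [452.6   3.1 156.1] yaw 18.1 j6 1.12 F [-0.6 -0.2 -1.7] grip 33.9 19.926045835018158
delta cm [ 0.05 -0.03  2.61] rotvec deg [-0.02  0.04 -0.  ]
```

View pics/c3.png

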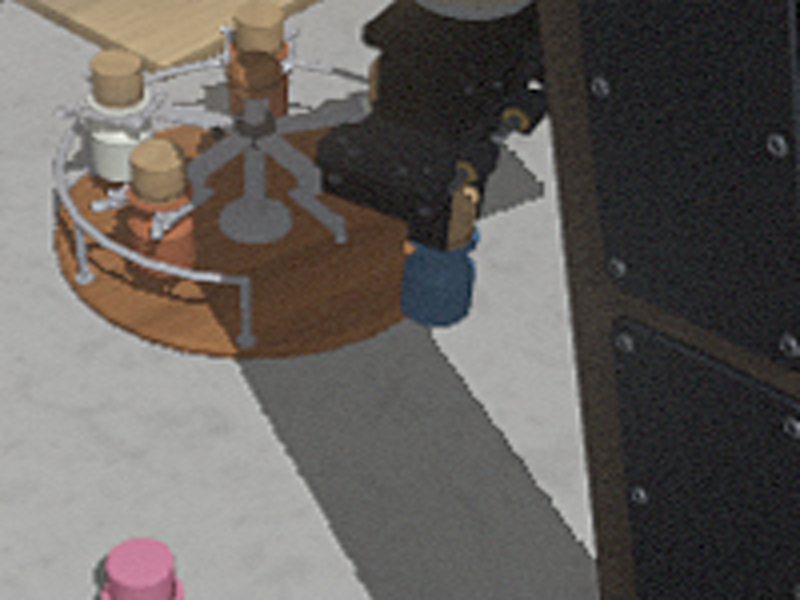

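Call:
drive_tool --deltas "0.2 0 0 1.3 0 0 0; 0.2 0 0 2.6 0 0 0; 0.2 1.85 0.75 2.6 0 0 0; 0.2 3.7 1.5 2.6 0 0 0; 0.2 3.7 1.5 2.6 0 0 0"

```text
t: 17.6
eef_pos: [493.3, 1.1, 129.5]
tool_rot: [-0.0, 0.987, 0.159, -0.0]
contact_force: [-0.3, -0.4, -2.9]
grip_width: 33.8
gripper_force: 19.9
```

Call:
drive_tool --deltas "0.2 0.9 0.4 0 0 0 0; 0.2 1.85 0.75 0 0 0 0; 0.2 1.85 0.75 0 0 0 0"

```text
t: 17.98
eef_pos: [513.3, -0.7, 130.5]
tool_rot: [0.0, 0.987, 0.158, 0.0]
contact_force: [-1.1, 0.0, -3.0]
grip_width: 33.5
gripper_force: 19.9
```

```bash
python3 - <<'E'
from h import *
to(547.8,-3.8,130)
E
```

```text
t 17.98 pos [513.3  -0.7 130.5] yaw 18.2 j6 1.12 F [-1.1  0.  -3. ] grip 33.5 19.934866726398468
delta cm [3.18 1.37 0.05] rotvec deg [ 0.02 -0.02 -0.  ]
```

Call:
drive_tool --deltas "0.2 0.45 0.2 0 0 0 0; 0.2 0.9 0.4 0 0 0 0; 0.2 0.9 0.4 0 0 0 0"

```text
t: 18.35
eef_pos: [522.8, -1.8, 130.6]
tool_rot: [0.0, 0.987, 0.158, 0.0]
contact_force: [0.6, 0.2, -1.5]
grip_width: 33.8
gripper_force: 19.9
```

Call:
drive_tool --deltas "0.2 0.45 0.2 0 0 0 0; 0.2 0.9 0.4 0 0 0 0; 0.2 0.9 0.4 0 0 0 0"

```text
t: 18.73
eef_pos: [532.7, -2.8, 130.6]
tool_rot: [0.0, 0.987, 0.158, 0.0]
contact_force: [-0.1, -0.4, -2.8]
grip_width: 34.2
gripper_force: 19.9
```

Call:
drive_tool --deltas "0.2 0.4 0.15 0 0 0 0; 0.2 0.9 0.35 0 0 0 0; 0.2 0.9 0.35 0 0 0 0"

```text
t: 19.1
eef_pos: [542.4, -3.2, 130.6]
tool_rot: [0.0, 0.987, 0.158, 0.0]
contact_force: [-0.7, 0.2, -1.8]
grip_width: 33.5
gripper_force: 19.9
```

Call:
drive_tool --deltas "0.2 0.2 0.08 0 0 0 0; 0.2 0.37 0.16 0 0 0 0; 0.2 0.37 0.16 0 0 0 0"

```text
t: 19.48
eef_pos: [546.1, -3.6, 130.6]
tool_rot: [0.0, 0.987, 0.158, 0.0]
contact_force: [-0.3, 0.5, -2.4]
grip_width: 33.6
gripper_force: 19.9
```

Call:
drive_tool --deltas "0.2 0.1 0.04 0 0 0 0; 0.2 0.18 0.08 0 0 0 0; 0.2 0.18 0.08 0 0 0 0"

```text
t: 19.85
eef_pos: [548.0, -3.8, 130.6]
tool_rot: [0.0, 0.987, 0.158, 0.0]
contact_force: [-0.1, 0.5, -2.9]
grip_width: 33.9
gripper_force: 19.9
```

Call:
drive_tool --deltas "0.2 0.04 0.02 0 0 0 0; 0.2 0.07 0.03 0 0 0 0; 0.2 0.07 0.03 0 0 0 0"

```text
t: 20.23
eef_pos: [548.7, -3.8, 130.6]
tool_rot: [0.0, 0.987, 0.158, 0.0]
contact_force: [0.6, 0.1, -1.7]
grip_width: 33.6
gripper_force: 19.9
```

Call:
drive_tool --deltas "0.2 0.04 0.02 0 0 0 0; 0.2 0.07 0.03 0 0 0 0; 0.2 0.07 0.03 0 0 0 0"

```text
t: 20.6
eef_pos: [549.5, -3.9, 130.6]
tool_rot: [0.0, 0.987, 0.158, 0.0]
contact_force: [-1.0, 0.4, -1.9]
grip_width: 33.9
gripper_force: 19.9
```

Call:
drive_tool --deltas "0.2 0.04 0.02 0 0 0 0; 0.2 0.07 0.03 0 0 0 0; 0.2 0.07 0.03 0 0 0 0"

```text
t: 20.98
eef_pos: [549.9, -3.9, 130.6]
tool_rot: [-0.0, 0.987, 0.158, -0.0]
contact_force: [-1.6, 0.5, -1.6]
grip_width: 33.9
gripper_force: 19.9
```

Call:
drive_tool --deltas "0.2 0.03 0.01 0 0 0 0; 0.2 0.05 0.02 0 0 0 0; 0.2 0.05 0.02 0 0 0 0"

```text
t: 21.35
eef_pos: [550.3, -3.9, 130.5]
tool_rot: [-0.0, 0.987, 0.158, -0.0]
contact_force: [-5.1, 1.0, -0.7]
grip_width: 33.9
gripper_force: 19.9
```

Call:
drive_tool --deltas "0.2 -0.24 -0.1 0 0 0 0; 0.2 -0.24 -0.1 0 0 0 0; 0.2 -0.24 -0.1 0.2 0 0 0; 0.2 -0.24 -0.1 0.4 0 0 0; 0.2 -0.24 -0.1 0.4 0 0 0"

```text
t: 21.98
eef_pos: [548.1, -3.8, 126.4]
tool_rot: [0.0, 0.987, 0.158, -0.0]
contact_force: [-0.5, 1.0, -2.3]
grip_width: 33.7
gripper_force: 19.9
```

Call:
drive_tool --deltas "0.2 0 0 0.1 0 0 0; 0.2 0 0 0.1 0 0 0; 0.2 0 0 0.1 0 0 0"

```text
t: 22.35
eef_pos: [548.1, -3.8, 125.6]
tool_rot: [0.0, 0.987, 0.158, 0.0]
contact_force: [-0.1, -0.4, -2.1]
grip_width: 34.2
gripper_force: 19.9
```

Call:
drive_tool --deltas "0.2 0 0 0.1 0 0 0; 0.2 0 0 0.1 0 0 0; 0.2 0 0 0.1 0 0 0"

```text
t: 22.72
eef_pos: [548.1, -3.8, 124.6]
tool_rot: [0.0, 0.987, 0.158, -0.0]
contact_force: [0.5, -0.4, -2.4]
grip_width: 33.7
gripper_force: 19.9
```

Call:
drive_tool --deltas "0.2 0 0 0.1 0 0 0; 0.2 0 0 0.1 0 0 0; 0.2 0 0 0.1 0 0 0"

```text
t: 23.1
eef_pos: [548.1, -3.8, 123.6]
tool_rot: [0.0, 0.987, 0.158, -0.0]
contact_force: [0.0, 0.3, -3.8]
grip_width: 33.5
gripper_force: 19.9
```

Call:
drive_tool --deltas "0.2 0 0 0.1 0 0 0; 0.2 0 0 0.1 0 0 0; 0.2 0 0 0.1 0 0 0"

```text
t: 23.48
eef_pos: [548.1, -3.8, 122.6]
tool_rot: [0.0, 0.987, 0.158, -0.0]
contact_force: [0.4, 0.6, -2.3]
grip_width: 33.9
gripper_force: 19.9
```

Call:
drive_tool --deltas "0.2 0 0 0.05 0 0 0; 0.2 0 0 0.05 0 0 0; 0.2 0 0 0.05 0 0 0"

```text
t: 23.85
eef_pos: [548.1, -3.8, 122.1]
tool_rot: [0.0, 0.987, 0.158, -0.0]
contact_force: [0.2, 0.5, -1.7]
grip_width: 33.6
gripper_force: 19.9
```

Call:
drive_tool --deltas "0.2 0 0 0.05 0 0 0; 0.2 0 0 0.05 0 0 0; 0.2 0 0 0.05 0 0 0"

```text
t: 24.22
eef_pos: [548.1, -3.8, 121.6]
tool_rot: [0.0, 0.987, 0.158, -0.0]
contact_force: [-0.1, -0.1, -2.4]
grip_width: 34.0
gripper_force: 19.9
```

Call:
drive_tool --deltas "0.2 0 0 0.05 0 0 0; 0.2 0 0 0.05 0 0 0; 0.2 0 0 0.05 0 0 0"

```text
t: 24.6
eef_pos: [548.2, -3.8, 121.2]
tool_rot: [0.0, 0.987, 0.158, 0.0]
contact_force: [-0.1, 0.4, -1.1]
grip_width: 33.7
gripper_force: 19.9
```

Call:
drive_tool --deltas "0.2 0 0 0.04 0 0 0; 0.2 0 0 0.04 0 0 0; 0.2 0 0 0.04 0 0 0"

```text
t: 24.98
eef_pos: [548.2, -3.8, 120.9]
tool_rot: [0.0, 0.987, 0.158, 0.0]
contact_force: [-1.2, -0.1, 3.6]
grip_width: 33.6
gripper_force: 19.9
```

Call:
drive_tool --deltas "0.2 0 0 -0.02 0 0 0; 0.2 0 0 -0.02 0 0 0" --squeeze 5

```text
t: 25.22
eef_pos: [548.1, -3.8, 120.8]
tool_rot: [-0.0, 0.987, 0.158, -0.0]
contact_force: [-1.2, 1.3, 1.9]
grip_width: 33.9
gripper_force: 5.0
```

Call:
drive_tool --deltas "0.38 0 0 0 0 0 0; 0.4 0 0 0 0 0 0; 0.45 0 0 0 0 0 0; 0.5 0 0 0 0 0 0; 0.55 0 0 0 0 0 0"

```text
t: 25.85
eef_pos: [548.2, -3.8, 120.9]
tool_rot: [0.0, 0.987, 0.158, 0.0]
contact_force: [-0.6, -0.6, 0.0]
grip_width: 50.5
gripper_force: 0.0
```

Call:
drive_tool --deltas "0.55 0 0 0 0 0 0; 0.55 0 0 -1 0 0 0; 0.55 0 0 -2.5 0 0 0; 0.55 0 0 -5 0 0 0; 0.55 0 0 -9 0 0 0"

```text
t: 26.48
eef_pos: [547.8, -3.8, 212.2]
tool_rot: [-0.0, 0.987, 0.158, -0.0]
contact_force: [1.3, 0.5, 1.0]
grip_width: 52.2
gripper_force: 0.0
```

Call:
drive_tool --deltas "0.55 -4 -7 -2 0 0 0; 0.55 -5 -12 -2 0 0 0; 0.55 -6 -17 -2 0 0 0; 0.55 -7 -22 -2 0 0 0; 0.55 -8 -27 -2 0 0 0"

```text
t: 27.1
eef_pos: [386.9, 229.1, 232.2]
tool_rot: [-0.0, 0.987, 0.158, 0.001]
contact_force: [0.3, 0.3, 0.7]
grip_width: 52.1
gripper_force: 0.0
```

```bash
python3 - <<'E'
from h import *
c=snap('top','top4');d=snap('scene','scene4')
cv2.imwrite('pics/c4.png',np.hstack([cv2.resize(c['pixels'][90:215,210:335,::-1],(400,400),interpolation=2),cv2.resize(d['pixels'][120:260,170:310,::-1],(400,400),interpolation=2)]))
to(500,200,250)
E
```

```text
t 27.2 pos [385.7 230.5 232.1] yaw 18.4 j6 1.64 F [ 0.1  1.1 -0.5] grip 52.1 0.0
delta cm [ 9.88  6.51 -1.78] rotvec deg [-0.03 -0.07  0.  ]
```

View pics/c4.png

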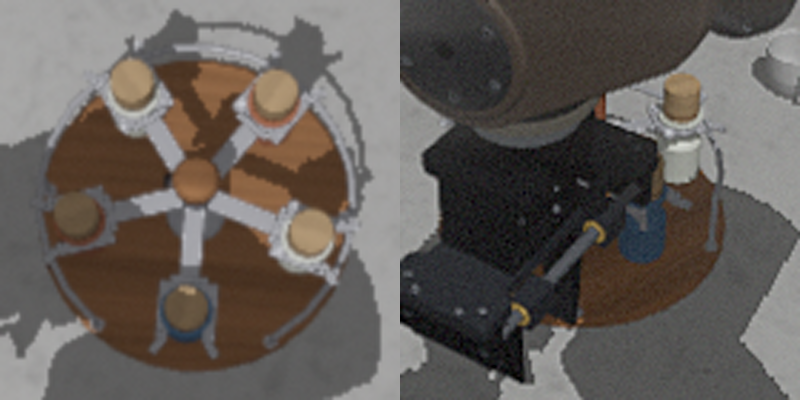

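The top view shows the blue jar hanging in the fork (stopper at about 185,305 in the crop), and the branch is centred in the gap. The scene view is partly blocked by the arm, but the jar looks upright. The arm touches nothing, so I'm handing in.

Call:
drive_tool --deltas "0.55 0 0 0 0 0 0; 0.55 0 0 0 0 0 0; 0.55 0 0 0 0 0 0"

```text
t: 27.58
eef_pos: [388.3, 226.9, 231.0]
tool_rot: [0.0, 0.988, 0.157, 0.0]
contact_force: [0.1, 1.0, 0.9]
grip_width: 52.2
gripper_force: 0.0
```

```bash
python3 -c "
from station import *
print(job_done())"
```

```text
the job is handed in; nothing more can be done
None
```

The job is handed in at about 28 s with no verdict returned: in the last pictures the blue jar hangs in the fork, looking upright, and the empty branch points through the middle of the gap.

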